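# Unlock a centrifuge rotor with its T-handled key

### The job

The centrifuge rotor has to come off its base. Take the large T-handled key from the key stand, set its blade fully into the slot of the lock nut down in the rotor's hub, and turn the nut anticlockwise (seen from above) until it reaches its stop. Leave the key standing upright in the nut, and leave the small key in the stand.

Things in the scene. Friction and masses are not known exactly. Their poses are not given: they have to be found in the camera images.
- large_key_bar (a point): Middle of the cross bar (90 mm along x, 14 thick in y, 16 high) of the large loose steel T-key, 0.16 kg; grasp it here from above. Below: 13 mm shaft, collar 40 mm across and 8 thick, flat blade 40 wide (along x), 8 thick, 16 long; lower end 100 below this point. The collar rests on a fixed grey stand 72x150x30 mm, blade in one of its two slots (48x14, 22 deep): lift straight up. Keys may swap.
- small_key_bar (a point): Middle of the cross bar (50 mm along x, 9 thick) of the small T-key, 64 mm above its lower end: a bystander in the stand's other slot, 88 mm beside the large key. Its 16 mm blade would only slip in the nut. It stays in the stand.
- nut_slot (a point): Centre of the lock nut's top, 40 mm above the bench; turns with the nut. Steel nut, 48 mm across, 24 mm down a 56 mm bore in the hub of a fixed aluminium rotor (152 mm across, 66 high). Slot along x, right across the nut, 16 mm wide, 20 deep; z up. Large key fully in: collar on the nut's top, bar middle 84 mm above this point; the blade has about 0.2 rad play each way before it drives the nut.
- lock_nut (a joint): Angle of the lock nut and its slot about the vertical, rad: 0 is tight, grows anticlockwise seen from above, hard stop at 0.9 (loose). Starts between 0 and 0.15. Stiff, about 0.15 N m of friction; stays where it is left.

How it is judged (in metres and radians):
On the way, in this order (a step that is already met when the one before it is completed fails the run):
1. the large key's blade is fully in the slot of the nut, which is not yet loosened (horizontal distance between large_key_bar and nut_slot below 0.018 m and z of large_key_bar in the frame of nut_slot below 0.091 m and value of joint lock_nut below 0.45 rad and angle between large_key_bar's own z axis and vertical below 0.18 rad), for 0.1 s.
2. the nut is turned to its stop with the key in its slot (value of joint lock_nut above 0.72 rad and z of large_key_bar in the frame of nut_slot below 0.091 m), for 0.1 s.
At the end, for the whole second after the job is handed in: The nut is at its stop or within 10 degrees of it, the large key stands released and at rest in the nut, upright within 10 degrees, its blade in the slot (bar centre less than 91 mm above the nut's top and within 20 mm of its axis); the small key is still in the stand, moved less than 30 mm (all of step 2 and horizontal distance between large_key_bar and nut_slot below 0.02 m and angle between large_key_bar's own z axis and vertical below 0.18 rad and linear speed of large_key below 0.03 m/s and distance of small_key_bar from where it was at the start of the episode below 0.03 m); the robot touches nothing.
It fails at once if the small key is lifted or knocked out of its place (moved more than 30 mm) (distance of small_key_bar from where it was at the start of the episode above 0.03 m).
It also fails if it takes over 43 s, if anything falls off the work surface, if the arm or the gripper's body presses on something with over 40 N, if the wrist force passes 120 N, or if a joint passes its speed limit or range.

### The arm

A 6-joint arm with a two-finger parallel gripper is mounted at the origin on a cart in front of the work surface, level with it; the furniture and walls round the work are solid. World frame = base frame: x ahead of the robot, y to its left, z up, the work surface at z = 0. Lengths are in mm, angles in degrees, forces in N, time in s.
With the tool pointing down it reaches from about 325 to 850 mm from the base axis. Payload 15.5 kg.
Tool frame: the origin (TCP) lies on the centre line of the jaws, within the pads' length; the fingertips stand 22 mm ahead of it and the grasp point (between the pads) lies 3 mm ahead of it (bot.tcp_to_tips is the distance from the TCP to the fingertips, in mm); z points along the fingers, y is the line along which they close (so a half turn about z gives the same grasp; the last joint's range is limited). The gripper opens to 91 mm and grips with 3 to 60 N. Pads are 32 mm wide; open, the fingers measure 118 mm over their backs; the gripper's body (76 mm by 178 mm) begins 60 mm behind the grasp point.
Start: joints at [-80.873, 28.281, 77.091, -0, 74.628, -5.472], TCP at [157.533, -604.822, 235.915] pointing down, gripper open.
Joint ranges: [-166.48, 166.48], [-47.26, 123.95], [12.59, 153.08], [-70.14, 250.14], [6.76, 159.57], [-176.63, 176.63]. Speed limits (degrees/s): [108.29, 108.29, 147.25, 172.46, 172.46, 172.46].

### API

Orientations are given as [roll, pitch, yaw] about the fixed x, y, z axes, in that order (R = Rz(yaw) Ry(pitch) Rx(roll)).
In Python, from plant import bot, set_gripper, cams gives the robot as it stands. The module is installed in compiled form; this text tells all that it offers. Calls block until the motion is done:
- bot.move_to(position, orientation): joint-space move of the TCP to a pose.
- bot.move_l(position, orientation=None, rate=150, guard=None): straight line of the TCP; orientation=None keeps the orientation; rate is the mean speed in mm/s. With guard (N) it stops when the force on the tool has changed by that much, and returns True; else False.
- bot.set_joints(angles): joint-space move.
- set_gripper(opening, force=None): finger opening in mm; force is the grip in N (None keeps the last); returns when the fingers have stopped.
- bot.pause(seconds).
- bot.solve_ik(position, orientation): joint angles nearest the present ones, or None.
- bot.get_state(): the state.
- cams.get_image(name): name is "scene" or "top" or "wrist"; returns the picture (384x512x3 uint8, blue, green, red); there is no depth.
- cams.camera_info(name): a dict with "fx", "fy", "cx", "cy" (pixels), "distortion" ([k1, k2, p1, p2, k3] as OpenCV has them; the pictures are not rectified), "origin" and "orientation" of the camera in the world; the wrist camera has in their place "mount" (4x4, takes a point from camera to tool coordinates, whose origin is the TCP and whose axes are the flange's). Camera axes: x right, y up, looking along -z (the intrinsics and any distortion apply to the point x, -y, -z); pixel columns grow to the right and rows downward; lengths in mm; the calibration is good to about 2 mm. A picture is of the moment at which its call begins: read the wrist's pose just before it. camera_info takes no time and is no camera call.
A pose or a line that the arm cannot do raises bot.MotionError and nothing moves.
- bot.finish_job(): hands the job in; it is judged then, once.
The state is a dict: "time_s": time; "qpos": joint angles; "qd": joint speeds; "effort": joint torques, N m; "tcp_pos": TCP position; "eef_rot": TCP orientation; "force": force on the tool from outside, world axes, zero at the start; "moment": the same for the moment, N m; "opening": finger opening in mm; "grasp_force": force on a finger pad.
Only numpy, scipy, OpenCV 4.12 (cv2) and the standard library are available. Lean on these libraries where they do the work, as an engineer would, in place of code of your own. Each camera call takes 0.05 s, during which the arm holds its last target. There are 200 camera calls.

## Working session

There is one attempt and no reset: what is moved stays moved. The work goes in short steps, each a Python script; the robot and the scene stay as the last script left them, time stands still between calls to the robot, and variables do not carry over. Pictures are saved under pics/ and viewed, at most 10 in all, crops included, and the job is handed in when it is done.

```bash
mkdir -p pics
python3 - <<'E'
from plant import bot,cams
import cv2,numpy as np
a=cams.get_image("scene");b=cams.get_image("top")
cv2.imwrite("pics/s.png",a);cv2.imwrite("pics/t.png",b)
for n in("scene","top","wrist"):print(n,cams.camera_info(n))
print(bot.get_state()["time_s"],bot.get_state()["eef_rot"])
E
```

```text
scene {'fx': 377.5322028481882, 'fy': 377.5322028481882, 'cx': 251.1520630155153, 'cy': 191.88239662686888, 'distortion': array([-0.02212843,  0.        ,  0.        ,  0.        ,  0.        ]), 'origin': array([-13.84517885, 560.06684732, 653.45624829]), 'orientation': array([  50.38850959,   -1.00707523, -122.30790544])}
top {'fx': 492.0756225222232, 'fy': 492.0756225222232, 'cx': 256.06797835053317, 'cy': 186.63484048312924, 'distortion': array([-0.12983421,  0.        ,  0.        ,  0.        ,  0.        ]), 'origin': array([388.31044353, 179.02955672, 951.33238682]), 'orientation': array([ 10.10356473,   0.44746827, -89.77127658])}
wrist {'fx': 341.9204405394244, 'fy': 341.9204405394244, 'cx': 253.41935068576734, 'cy': 191.14526569143501, 'distortion': array([-0.04753456,  0.        ,  0.        ,  0.        ,  0.        ]), 'mount': array([[-9.12744826e-04,  9.67906001e-01,  2.51310842e-01,
         7.06316520e+01],
       [ 9.99999581e-01,  9.01622078e-04,  1.59400298e-04,
         1.23310974e+00],
       [-7.23028987e-05,  2.51310882e-01, -9.67906419e-01,
        -1.48081522e+02],
       [ 0.00000000e+00,  0.00000000e+00,  0.00000000e+00,
         1.00000000e+00]])}
0.1 [-1.79937908e+02 -7.03672727e-03  1.45969390e+01]
```

View pics/t.png

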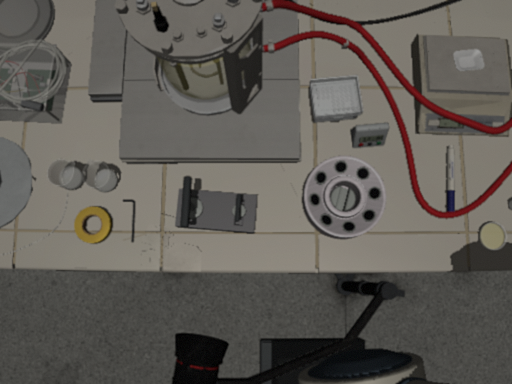

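View pics/s.png

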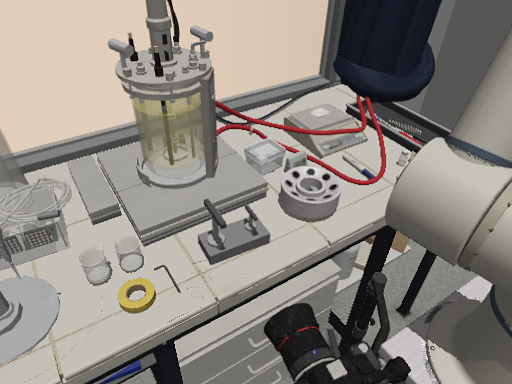

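The top view shows the large key's bar at about (187,203), the small key at (240,208) and the rotor with its nut at (345,197). In the scene view the large key is at (213,212) and the rotor at (309,190). Next I cast rays and zoom in.

```bash
cat > h.py <<'E'
import numpy as np,cv2
from scipy.spatial.transform import Rotation as R
from plant import bot,cams,set_gripper
def pose(name,st=None):
    i=cams.camera_info(name)
    if name!="wrist": return R.from_euler("xyz",i["orientation"],degrees=True).as_matrix(),np.array(i["origin"])
    Rt=R.from_euler("xyz",st["eef_rot"],degrees=True).as_matrix();m=i["mount"]
    return Rt@m[:3,:3],Rt@m[:3,3]+np.array(st["tcp_pos"])
def K(name):
    i=cams.camera_info(name);return np.array([[i["fx"],0,i["cx"]],[0,i["fy"],i["cy"]],[0,0,1]]),np.array(i["distortion"])
def ray(name,px,z,st=None):
    k,d=K(name);Rc,o=pose(name,st)
    u=cv2.undistortPoints(np.array(px,float).reshape(-1,1,2),k,d).reshape(-1,2)
    D=np.c_[u[:,0],-u[:,1],-np.ones(len(u))]@Rc.T
    return o+D*((z-o[2])/D[:,2])[:,None]
def proj(name,P,st=None):
    k,d=K(name);Rc,o=pose(name,st)
    q=(np.array(P,float).reshape(-1,3)-o)@Rc*[1,-1,-1]
    return cv2.projectPoints(q,np.zeros(3),np.zeros(3),k,d)[0].reshape(-1,2)
E
python3 - <<'E'
from h import *
b=cv2.imread("pics/t.png")
c=b[150:245,165:395];cv2.imwrite("pics/tc.png",cv2.resize(c,None,fx=3.4,fy=3.4,interpolation=cv2.INTER_CUBIC))
print("bar ends",ray("top",[(187,178),(187,228)],122).round(1))
print("small",ray("top",[(240,208)],85).round(1))
print("nut",ray("top",[(345,197)],40).round(1), "rotor",ray("top",[(345,197)],66).round(1))
print("stand corners",ray("top",[(257,195),(256,233)],30).round(1))
E
```

```text
bar ends [[550.9 305.2 122. ]
 [464.6 302.8 122. ]]
small [[504.  214.8  85. ]]
nut [[531.3  19.6  40. ]] rotor [[527.2  24.1  66. ]]
stand corners [[536.4 185.   30. ]
 [464.3 186.7  30. ]]
```

View pics/tc.png

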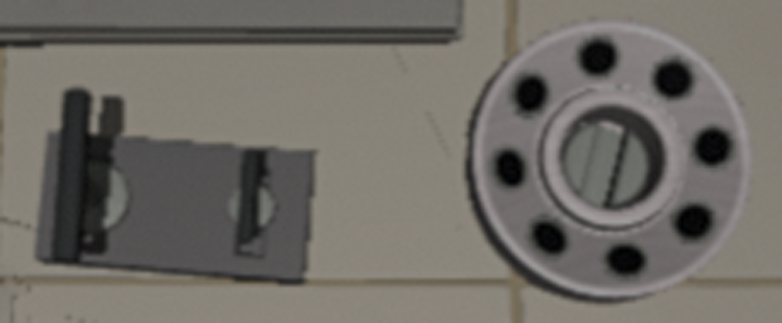

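The crop shows the large bar running from (76,92) to (65,260), a yaw of about -4°. The nut is centred near (606,165) with its slot at about -15°. The stand edge is 72 mm, as expected. I go above the nut for a close look, then above the key.

Run:
```python
from h import *
import json
S={}
def look(n,p,yaw):
    bot.move_to(p,[180,0,yaw]);st=bot.get_state();a=cams.get_image("wrist")
    cv2.imwrite(f"pics/{n}.png",a);S[n]={k:list(map(float,st[k])) for k in("tcp_pos","eef_rot")};print(n,st["time_s"],st["qpos"].round(1) if hasattr(st["qpos"],'round') else st["qpos"])
    return a
a=look("wn",[520,20,210],-15);b=look("wk",[508,303,210],-4)
json.dump(S,open("S.json","w"))
cv2.imwrite("pics/both.png",cv2.resize(np.hstack([a,b]),(800,300),interpolation=cv2.INTER_AREA))
```

```text
wn 2.6583 [ -4.4  21.6  93.7  -0.   64.7 100.6]
wk 3.8 [ 24.9  27.1  83.9  -0.   69.1 119. ]
```

View pics/both.png

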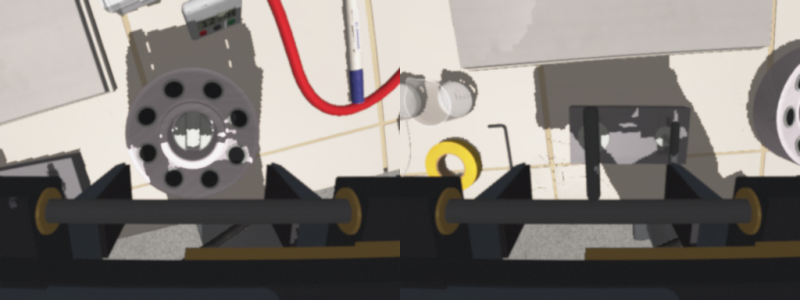

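The left half (nut) shows the nut at about (193,130) with the slot near vertical. The right half shows the large bar from (591,107) to (594,200), partly hidden by the gripper, and the small key at (676,135). I enlarge both and mask the bar.

Run:
```python
from h import *
import json
S=json.load(open("S.json"))
n=cv2.imread("pics/wn.png");k=cv2.imread("pics/wk.png")
c1=n[110:225,190:305];c2=k[125:265,200:390]
cv2.imwrite("pics/z.png",np.hstack([cv2.resize(c1,(400,400),interpolation=cv2.INTER_CUBIC),cv2.resize(c2,(400,int(400*140/190)),interpolation=cv2.INTER_CUBIC) if 0 else cv2.resize(c2,(400,400),interpolation=cv2.INTER_CUBIC)]))
g=k.max(axis=2)
for r in range(130,262,6):
    x=np.where(g[r,215:275]<60)[0]+215
    print(r,(x.min(),x.max(),len(x)) if len(x) else None,end="; ")
print(proj("wrist",[508,303,122],S["wk"]),proj("wrist",[531,20,40],S["wn"]))
```

```text
130 None; 136 (np.int64(228), np.int64(251), 18); 142 (np.int64(234), np.int64(253), 20); 148 (np.int64(234), np.int64(254), 21); 154 (np.int64(234), np.int64(254), 21); 160 (np.int64(235), np.int64(253), 19); 166 (np.int64(235), np.int64(253), 19); 172 (np.int64(236), np.int64(253), 18); 178 (np.int64(236), np.int64(254), 19); 184 (np.int64(236), np.int64(254), 19); 190 (np.int64(237), np.int64(254), 18); 196 (np.int64(238), np.int64(255), 18); 202 (np.int64(238), np.int64(255), 18); 208 (np.int64(238), np.int64(254), 17); 214 (np.int64(239), np.int64(247), 9); 220 (np.int64(239), np.int64(250), 12); 226 (np.int64(239), np.int64(253), 15); 232 (np.int64(240), np.int64(254), 15); 238 (np.int64(240), np.int64(254), 15); 244 (np.int64(240), np.int64(254), 15); 250 (np.int64(241), np.int64(254), 14); 256 (np.int64(241), np.int64(253), 13); [[250.3586127  204.81405688]] [[248.67399931 168.77277318]]
```

View pics/z.png

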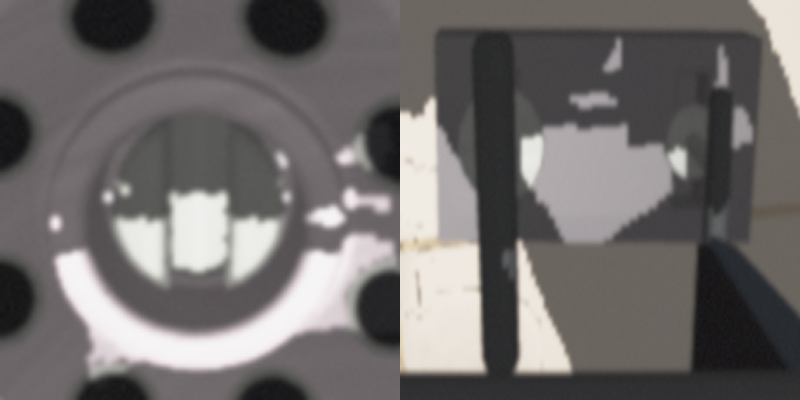

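Run:
```python
from h import *
import json
S=json.load(open("S.json"))
print(ray("wrist",[(243.8,142),(245,172),(246.5,202),(247.3,244),(247.5,255.5)],122,S["wk"]).round(1))
print("far end low",ray("wrist",[(244,135.5)],106,S["wk"]).round(1),ray("wrist",[(244,135.5)],122,S["wk"]).round(1))
s=np.array([(435,30),(762,30),(435,240),(750,240)],float)-[400,0];s=s*[.475,.35]+[200,125]
print("stand",ray("wrist",s,30,S["wk"]).round(1))
f=lambda q:np.array(q)/3.478+[190,110]
print("nut",ray("wrist",f([(199,199),(108,199),(290,199),(199,112),(199,285)]),40,S["wn"]).round(1))
print("slot",ray("wrist",f([(166,125),(165,275),(228,125),(230,275)]),40,S["wn"]).round(1))
print("hub",ray("wrist",f([(48,210),(342,210),(195,67),(195,370)]),66,S["wn"]).round(1))
```

```text
[[553.3 304.2 122. ]
 [532.3 305.  122. ]
 [510.3 305.6 122. ]
 [477.8 307.5 122. ]
 [468.5 308.1 122. ]]
far end low [[556.3 304.2 106. ]] [[557.7 303.7 122. ]]
stand [[551.3 332.8  30. ]
 [540.9 184.6  30. ]
 [478.3 340.   30. ]
 [467.4 189.3  30. ]]
nut [[532.8  20.9  40. ]
 [539.2  44.8  40. ]
 [526.4  -2.9  40. ]
 [555.5  14.7  40. ]
 [509.5  27.3  40. ]]
slot [[554.5  24.1  40. ]
 [514.7  35.6  40. ]
 [550.2   8.1  40. ]
 [510.   18.3  40. ]]
hub [[544.5  56.4  66. ]
 [525.4 -14.6  66. ]
 [569.   11.6  66. ]
 [494.3  32.1  66. ]]
```

The bar centre comes out at (512.5, 305.6) with yaw -4°, which agrees with the stand geometry. The nut is at (532.5, 21) with slot yaw -15°, and its sizes match. Now I grasp, lift and carry.

Run:
```python
from h import *
d=[180,0,-4]
set_gripper(60,45)
bot.move_to([512.5,305.6,165],d)
print(bot.move_l([512.5,305.6,117],rate=80,guard=15))
set_gripper(0,45);bot.pause(.2);s=bot.get_state();print(s["time_s"],s["opening"],s["grasp_force"],s["tcp_pos"])
if s["opening"]>10:
    print(bot.move_l([512.5,305.6,240],rate=100,guard=20));s=bot.get_state();print(s["tcp_pos"],s["opening"],s["force"],s["moment"])
    bot.move_to([532.5,21,240],[180,0,-15]);s=bot.get_state();print(s["time_s"],s["tcp_pos"],s["opening"],s["force"],s["moment"])
a=cams.get_image("wrist");b=cams.get_image("scene")
cv2.imwrite("pics/g.png",np.hstack([cv2.resize(a,(400,300)),cv2.resize(b[80:272,160:416],(400,300))]))
```

```text
False
6.5167 13.445289546303771 44.98956620693207 [512.49247942 305.59012367 116.95003223]
False
[512.1991329  305.47308684 239.34953218] 13.880133429737464 [-0.00646916  0.29948989 -1.49595549] [0.01458403 0.05628839 0.03511916]
9.0 [532.6376059   21.88150774 239.95296672] 13.719646050358065 [ 0.37559559  0.4303371  -0.9353752 ] [ 0.06200362 -0.02458134  0.00872154]
```

View pics/g.png

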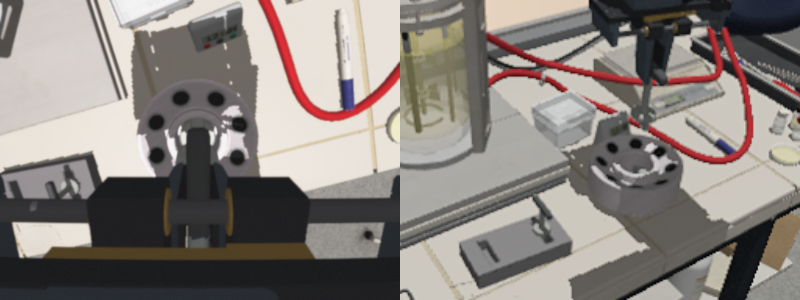

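The key is held upright over the rotor: bar end at (198,128) in the wrist view, blade at (645,125) in the scene view. The small key is still in the stand at (545,215). I insert.

Run:
```python
from h import *
def p(t):
    s=bot.get_state();print(t,round(s["time_s"],2),np.round(s["tcp_pos"],1),np.round(s["force"],1),np.round(s["moment"],2),round(s["opening"],1))
bot.move_l([532.5,21,175],[180,0,-15],rate=120);bot.pause(.2);p("above")
print(bot.move_l([532.5,21,146],rate=60,guard=8));p("entry")
print(bot.move_l([532.5,21,125.5],rate=40,guard=10));p("in")
```

```text
above 9.99 [532.9  21.  175.7] [-0.8  0.2 -1.8] [0.   0.04 0.03] 13.6
False
entry 10.62 [532.5  21.  145.8] [ 0.1  0.4 -1.1] [0.05 0.06 0.03] 13.3
True
in 11.12 [532.6  21.3 126.6] [-0.7  3.2 11.3] [ 0.61  0.16 -0.  ] 13.9
```

The collar seated at TCP z 126.6, against 127 expected. I turn in steps and watch the moment.

Run:
```python
from h import *
bot.move_l([532.5,21,127],rate=40)
bot.pause(.15)
for yaw in list(range(-11,22,8))+list(range(24,52,3)):
    bot.move_to([532.5,21,127],[180,0,yaw]);bot.pause(.08);s=bot.get_state()
    print(yaw,round(s["time_s"],2),np.round(s["tcp_pos"],1),np.round(s["eef_rot"][2],1),np.round(s["force"],1),np.round(s["moment"],2),round(s["opening"],1))
    if abs(s["moment"][2])>.6 or np.linalg.norm(s["force"])>35: break
```

```text
-11 11.85 [532.4  21.  126.9] -11.1 [-0.1  0.4 -1.1] [ 0.02 -0.01  0.01] 13.8
-3 12.2 [532.4  21.5 127. ] -3.1 [-0.3  5.4 -0.7] [ 1.32  0.06 -0.14] 13.5
5 12.55 [532.4  21.6 127. ] 4.9 [ 0.5  5.7 -0.7] [ 1.54 -0.   -0.15] 14.0
13 12.9 [532.5  21.7 127. ] 12.9 [ 0.7  6.2 -1. ] [ 1.71 -0.13 -0.09] 13.5
21 13.25 [532.6  21.8 127.1] 20.9 [0.5 7.3 0.5] [ 1.96 -0.14 -0.16] 13.6
24 13.58 [532.5  21.8 127.1] 23.9 [-0.1  8.   0.2] [ 2.06 -0.12 -0.11] 13.7
27 13.92 [532.5  21.9 127.1] 26.9 [1.  7.1 0.6] [ 2.12 -0.11 -0.13] 13.6
30 14.25 [532.5  21.9 127.1] 29.9 [-0.7  8.5  0.5] [ 2.26 -0.09 -0.16] 14.1
33 14.58 [532.5  21.9 127.1] 32.9 [0.4 9.6 1.1] [ 2.37 -0.05 -0.18] 13.7
36 14.92 [532.6  22.  127.1] 35.9 [0.3 9.5 0.9] [ 2.34 -0.05 -0.15] 13.6
39 15.25 [532.5  22.  127.1] 38.9 [0.2 9.5 1.3] [ 2.42 -0.08 -0.13] 13.6
42 15.58 [532.6  22.  127.1] 41.9 [ 0.4 10.3  2.1] [ 2.52 -0.03 -0.13] 13.6
45 15.92 [532.5  22.  127.1] 44.9 [-0.6  9.8  2.7] [ 2.54  0.06 -0.21] 13.7
48 16.25 [532.7  21.7 127.1] 47.8 [0.7 7.5 2.3] [ 1.58 -0.1  -1.16] 13.8
```

The moment jumped at 48°, so the nut is at its stop. I relieve the load, release and retreat straight up.

Run:
```python
from h import *
def p(t):
    s=bot.get_state();print(t,round(s["time_s"],2),np.round(s["tcp_pos"],1),np.round(s["force"],1),np.round(s["moment"],2),round(s["opening"],1))
bot.move_to([532.5,22,127],[180,0,45.5]);bot.pause(.1);p("relief")
set_gripper(30);bot.pause(.3);p("rel")
set_gripper(50);bot.move_l([532.5,22,260],rate=120);p("up")
a=cams.get_image("wrist");t=cams.get_image("top")
bot.move_to([430,-150,300],[180,0,0]);bot.pause(.3);p("away")
b=cams.get_image("scene");t=cams.get_image("top")
cv2.imwrite("pics/e.png",np.hstack([cv2.resize(c,(390,292),interpolation=cv2.INTER_CUBIC) for c in(b[130:260,180:354],t[150:245,290:417])]))
```

```text
relief 16.6 [532.5  22.7 127.1] [-0.7  7.3  1.5] [ 1.58  0.09 -0.3 ] 13.6
rel 17.36 [532.5  22.  127. ] [0.4 0.3 0.8] [-0.04 -0.06 -0.04] 30.4
up 19.12 [532.1  22.  259.3] [-0.1  1.1 -0.7] [-0.02 -0.07 -0.02] 49.7
away 20.36 [ 430.4 -149.3  299.7] [ 0.1 -0.6 -0.9] [-0.    0.01 -0.03] 50.2
```

View pics/e.png

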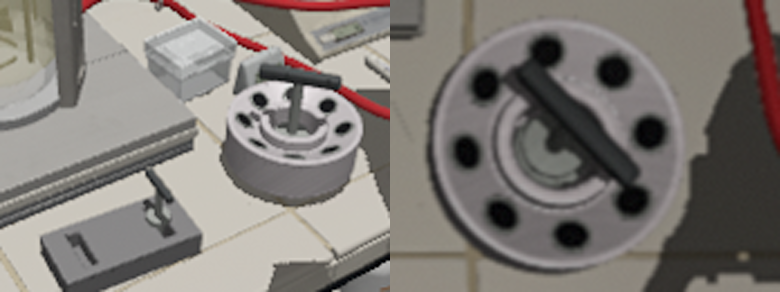

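The key stands upright in the nut, with its bar centred at about (578,125) in the right half, and the small key is still in the stand. I check the bar centre and shaft by ray.

Run:
```python
from h import *
f=lambda q:(np.array(q,float)-[390,0])*[127/390,95/292]+[290,150]
print(ray("top",f([(522,72),(630,175),(576,124)]),132).round(1))
g=lambda q:np.array(q,float)*[174/390,130/292]+[180,130]
print(ray("scene",g([(298,77)]),126).round(1), g((298,77)), proj("scene",[[532.5,22,124],[532.5,22,60]]), g((292,128)))
```

```text
[[557.5  55.1 132. ]
 [500.   -3.3 132. ]
 [528.3  25.8 132. ]]
[[531.2  27.6 126. ]] [312.95384615 164.28082192] [[314.29968839 164.0029906 ]
 [311.17592339 184.61420114]] [310.27692308 186.98630137]
```

```bash
python3 -c "
from plant import bot
print(bot.finish_job())"
```

```text
the job is handed in; nothing more can be done
None
```

I handed the job in at about 20 s of the 43 s allowed: the large key turned the nut anticlockwise until the moment jumped at its stop, and it now stands released and upright in the nut, with the small key still in the stand (the hand-in call returned no verdict).

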